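# Hang a second sensor node on an occupied hook

## Task

Pick up the sensor node standing on the bench and hang it on the hook beside the one already there: pass its eye over the hook's upturned tip, use it to push the first node back along the rod, and press the two together against the rubber stop with about 10 newtons for half a second. Then let it down softly until it hangs on the rod and let go, so that both hang straight, close against one another and behind the tip. Do it gently: never push or knock nodes, stop or hook with more than about 15 newtons, do not unhook or tip the first node, and leave the other things where they are.

Things in the scene. Friction and masses are not known exactly. Their poses are not given: they have to be found in the camera images.
- second: the sensor node to hang, standing upright on the bench: white box 64 (x) x 22 (y) x 70 (z) mm, blue circuit board on one face, black stub antenna to x = +42 mm, 64 mm high. On top a grey hanger head 36 (x) x 28 (y) mm, from 66 to 134 mm high, with an eye through it along y; grip its solid top block (104 to 134 mm) across the 36 mm. Origin: centre of the underside, z up. 160 to 260 g
- second_eye (a point): centre of the eye's ceiling on the second node, 104 mm above its underside; the ceiling rests on the rod when the node hangs. The eye is a rectangle 20 mm wide (x), 30 mm high (74 to 104 mm above the underside), running through the 28 mm thick head along y; side walls 8 mm
- first: an identical node hanging on the rod just behind the upturned tip, held by friction only (pushed along with under 4 N). Same frame and sizes as the second. The heads are the thickest parts along y, so neighbours touch head to head. Two nodes against the stop take 56 mm and leave 5 to 33 mm to the tip: no room for the second until the first is pushed back
- first_eye (a point): centre of the eye's ceiling on the first node, 104 mm above its underside
- hook: fixed hook stand: base 130 x 160 x 12 mm, post 22 x 16 mm, 180 mm high, at the origin (bench level, z up). A level round steel rod, 10 mm diameter, axis 165 mm above the bench, runs from the post along the stand's own -y and ends in an upturned tip 10 mm thick with its axis 140 mm from the origin. Hung nodes have their eye ceiling at 170 mm and their y axis along the rod
- hook_tip (a point): top of the upturned tip, on the rod's line, 140 mm from the post's centre and 182 mm above the bench, that is 12 mm above the rod's top; the tip's inner face is 5 mm nearer to the post
- collar: fixed steel collar ring on the rod, 32 mm diameter, 40 mm from the post's centre. From it a brass sleeve is screwed out and ends in the stop, a black rubber ring 28 mm across: the stop's front face lies 6 to 34 mm before the collar's, set differently each time: find it by feel. It yields 1 mm per 8 N and springs back. Origin: centre of the collar's front face, y towards the post
- board: bystander: small open circuit board on a clear base, 80 x 60 mm, with an upright black antenna 114 mm high. Origin: centre of the underside
- jar: bystander: clear jar with a black lid, 48 mm diameter, 50 mm high. Origin: centre of the underside
- screwdriver: bystander: screwdriver lying on the bench, about 200 mm long along its x
Not all that is in view belongs to the job. What is meant by the hook is not turquoise or white, and is the smaller of those in its own colour.

How it is judged (in metres and radians):
On the way, in this order (a step that is already met when the one before it is completed fails the run):
1. the second node's eye is over the hook's tip: the tip is inside or past the eye (y of second_eye in the frame of hook above -0.15 m and z of second_eye in the frame of hook between 0.164 and 0.195 m and x of second_eye in the frame of hook between -0.012 and 0.012 m), for 0.05 s.
2. the second node presses the first against the rubber stop with more than 6 N for 0.3 s (contact force between second and first above 6 N and contact force between first and collar above 6 N), for 0.3 s.
At the end, for the whole second after the job is handed in: Both nodes hang at rest behind the tip, eye ceilings within 4 mm of the rod's top and 12 mm of its line, upright and square within 0.15 rad, eye centres at most 31.5 mm apart (heads 3.5 mm), first 56 to 92 and second 84 to 122 mm from the post's centre; released (z of first_eye in the frame of hook between 0.166 and 0.174 m and x of first_eye in the frame of hook between -0.012 and 0.012 m and y of first_eye in the frame of hook between -0.092 and -0.056 m and angle between each of first, second's own z axis and vertical below 0.15 rad and angle between the y axis of each of first, second and the y axis of hook, either way round below 0.15 rad and linear speed of each of first, second below 0.02 m/s and angular speed of each of first, second below 0.2 rad/s and z of second_eye in the frame of hook between 0.166 and 0.174 m and x of second_eye in the frame of hook between -0.012 and 0.012 m and y of second_eye in the frame of hook between -0.122 and -0.084 m and distance between first_eye and second_eye below 0.0315 m); the robot touches nothing.
It fails at once if the first node is unhooked, lifted off or tipped (z of first_eye in the frame of hook below 0.155 m or z of first_eye in the frame of hook above 0.182 m or angle between first's own z axis and vertical above 0.5 rad or y of first_eye in the frame of hook below -0.135 m).
It fails at once if the nodes are pressed together or on the stop with more than 16 N (contact force between second and first above 16 N or contact force between first and collar above 16 N).
It fails at once if the second node is knocked or dropped on the hook, or the robot bumps the hook (more than 16 N) (contact force between any of second, the arm, the fingers and hook above 16 N).
It fails at once if a bystander is moved by more than 30 mm (distance of any of board, jar, screwdriver from where it was at the start of the episode above 0.03 m).
It also fails if it takes over 67 s, if anything falls off the work surface, if the arm or the gripper's body presses on something with over 40 N, if the wrist force passes 120 N, or if a joint passes its speed limit or range.

## Robot

A 6-joint arm with a two-finger parallel gripper is mounted at the origin on the work surface. World frame = base frame: x ahead of the robot, y to its left, z up, the work surface at z = 0. Lengths are in mm, angles in rad, forces in N, time in s.
With the tool pointing down it reaches from about 350 to 775 mm from the base axis. Payload 7.3 kg.
Tool frame: the origin (TCP) lies midway between the tips of the shut fingers; the grasp point (between the pads) lies bot.tcp_to_grasp behind it (bot.tcp_to_grasp is the distance from the TCP to the grasp point, in mm); z points along the fingers, y is the direction in which the jaws open and shut (so a half turn about z gives the same grasp; the last joint's range is limited). The gripper opens to 92 mm and grips with 3 to 60 N. Pads are 19 mm wide; open, the fingers measure 130 mm over their backs; the gripper's body (75 mm by 190 mm) begins 47 mm behind the grasp point.
Start: joints at [-1.406, 0.342, 1.524, -0, 1.275, -0.146], TCP at [160.578, -499.86, 226.741] pointing down, gripper open.
Joint ranges: [-2.53, 2.53], [-0.77, 2.02], [0.04, 2.7], [-1, 4.14], [0.28, 2.66], [-3.11, 3.11]. Speed limits (rad/s): [2.57, 2.57, 3.14, 3.14, 3.14, 3.14].

## Interface

Orientations are given as [roll, pitch, yaw] about the fixed x, y, z axes, in that order (R = Rz(yaw) Ry(pitch) Rx(roll)).
In Python, from plant import bot gives the robot as it stands.
- The arm moves only by the shell command python3 -m inch 'ROWS'. ROWS is JSON, one flat list of numbers, 7 for each row, row after row: the shift along the world's x, y, z in cm, then the turn, a rotation vector about the world's x, y, z in degrees, then the gripper command: -1 is shut, 1 is fully open, values between are in proportion. In form: [tx, ty, tz, ax, ay, az, fingers, tx, ty, tz, ax, ay, az, fingers, ...]. A call has exactly 5 rows; each row is the pose to reach, as a shift and turn from the pose measured when the call began; what a row does not reach only later rows make up. A row lasts 1/10 s, in which the tool goes at most 50 mm and 8.59 degrees, less where a joint would pass 70% of its speed; a pose out of reach is approached as far as the arm can. A call with a gripper value outside its range is refused whole. The fingers move at their own pace and stop on an object; the grip force is fixed at half the most. Time passes only in rows, so rows that repeat a pose let the fingers close, or fill a call up. It gives the time, the measured TCP pose, the force and the opening at its end, in the units of the state.
- bot.get_obs(): the state, without advancing time (a new reading comes with each control period).
- bot.capture(name): name is "scene" or "top" or "wrist"; returns the picture (400x640x3 uint8, red, green, blue); there is no depth.
- bot.calibration(name): a dict with "fx", "fy", "cx", "cy" (pixels), "k1" (the pictures are not rectified: a ray, as slopes to the right and down, at radius r is drawn at 1 + k1 r^2 times it, then the intrinsics apply), "cam_to_world" (4x4, takes a point from camera to world coordinates). Camera axes: x right, y down, z forward; pixel columns grow to the right and rows downward; lengths in mm; the calibration is good to about 2 mm. A picture is of the moment at which its call begins: read the wrist's pose just before it. calibration takes no time and is no camera call; for the wrist camera it gives the pose at the moment of the call.
- bot.close_job(): hands the job in, once; it reports no verdict.
The state is a dict: "time": time; "joint_positions": joint angles; "dq": joint speeds; "tau": joint torques, N m; "tool_pos": TCP position; "tcp_rot": TCP orientation; "contact_force": force on the tool from outside, world axes, zero at the start; "moment": the same for the moment, N m; "grip_width": finger opening in mm.
Only numpy, scipy, OpenCV 4.12 (cv2) and the standard library are available. Lean on these libraries where they do the work, as an engineer would, in place of code of your own. Each camera call takes 0.05 s, during which the arm holds its last target.

## Working session

There is one attempt and no reset: what is moved stays moved. The work goes in short steps, Python scripts to look and compute and a shell command to move; the robot and the scene stay as the last step left them, time stands still between calls to the robot, and variables do not carry over. Pictures are saved under pics/ and viewed, and the job is handed in when it is done.

```bash
ls; mkdir -p pics; cat > h.py <<'E'
import numpy as np,cv2
from plant import bot
def snap(n,f):
    im=bot.capture(n); cv2.imwrite('pics/'+f,im[:,:,::-1]); return im
def rays(n,uv,c=None):
    c=c or bot.calibration(n); uv=np.atleast_2d(np.array(uv,float))
    d=np.stack([(uv[:,0]-c['cx'])/c['fx'],(uv[:,1]-c['cy'])/c['fy']],1)
    rd=np.linalg.norm(d,axis=1); r=rd.copy()
    for _ in range(30): r=rd/(1+c['k1']*r*r)
    d=d*(r/np.maximum(rd,1e-9))[:,None]
    T=np.array(c['cam_to_world']); D=np.c_[d,np.ones(len(d))]@T[:3,:3].T
    return T[:3,3],D
def onz(n,uv,z,c=None):
    o,D=rays(n,uv,c); return o+D*((z-o[2])/D[:,2])[:,None]
def proj(n,P,c=None):
    c=c or bot.calibration(n); T=np.array(c['cam_to_world']); p=(np.atleast_2d(P)-T[:3,3])@T[:3,:3]
    s=p[:,:2]/p[:,2:]; s=s*(1+c['k1']*(s**2).sum(1))[:,None]
    return s*[c['fx'],c['fy']]+[c['cx'],c['cy']]
E
python3 - <<'E'
from h import *
print(bot.get_obs(),bot.tcp_to_grasp)
for n in ('scene','top','wrist'):
    c=bot.calibration(n);print(n,c); snap(n,n+'0.png')
E
```

```text
pics
{'time': 0.0, 'joint_positions': array([-1.40601545e+00,  3.42724140e-01,  1.52502989e+00,  1.89577034e-05,
        1.27539869e+00, -1.45989178e-01]), 'dq': array([1.25922310e-04, 1.38829461e-03, 5.73289300e-05, 7.33851078e-04,
       2.48921357e-04, 4.63040529e-04]), 'tau': array([-2.58668239e-03, -4.31252074e+01, -2.44219744e+01,  7.16147362e-02,
        5.62680303e-02, -1.35671116e-04]), 'tool_pos': array([ 160.50445925, -499.42976806,  226.03974059]), 'tcp_rot': array([-3.14005182e+00, -2.44878943e-04,  3.10764328e-01]), 'contact_force': array([ 0.07191436, -0.72576013,  0.20951806]), 'moment': array([ 0.011252  , -0.00827408,  0.03991436]), 'grip_width': 92.12921973151968} 18.8
scene {'fx': 443.34036537555, 'fy': 443.34036537555, 'cx': 308.8145196853876, 'cy': 198.03267708188565, 'k1': -0.018676828426795206, 'cam_to_world': array([[ 3.85080712e-01,  6.97756410e-01, -6.04027183e-01,
         1.39090822e+03],
       [ 9.22831145e-01, -2.84197070e-01,  2.60028275e-01,
        -2.77024365e+02],
       [ 9.77363985e-03, -6.57546970e-01, -7.53350156e-01,
         1.19076224e+03],
[... 375 characters left out ...]
9e-02,
         8.47660915e+01],
       [ 9.49096729e-03, -9.17149474e-02, -9.95740071e-01,
         2.08081737e+03],
       [ 0.00000000e+00,  0.00000000e+00,  0.00000000e+00,
         1.00000000e+00]])}
wrist {'fx': 283.32166054057996, 'fy': 283.32166054057996, 'cx': 317.2041516165405, 'cy': 201.08058567558933, 'k1': -0.02213769185004243, 'cam_to_world': array([[ 3.04975495e-01, -9.22753682e-01, -2.35617464e-01,
         2.22432541e+02],
       [-9.52359495e-01, -2.95794985e-01, -7.42746155e-02,
        -4.80051600e+02],
       [-1.15728932e-03,  2.47044466e-01, -9.69003453e-01,
         3.84826381e+02],
       [ 0.00000000e+00,  0.00000000e+00,  0.00000000e+00,
         1.00000000e+00]])}
```

View pics/scene0.png

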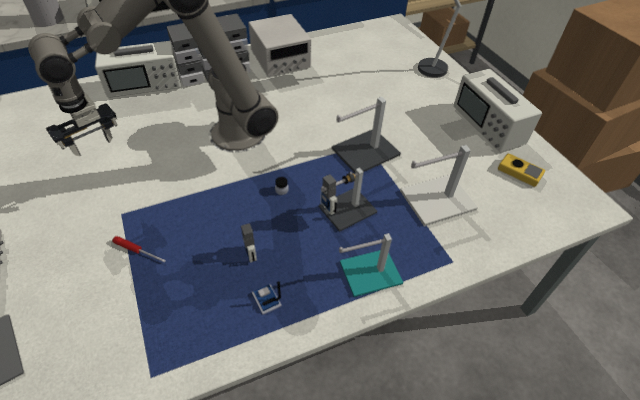

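View pics/top0.png

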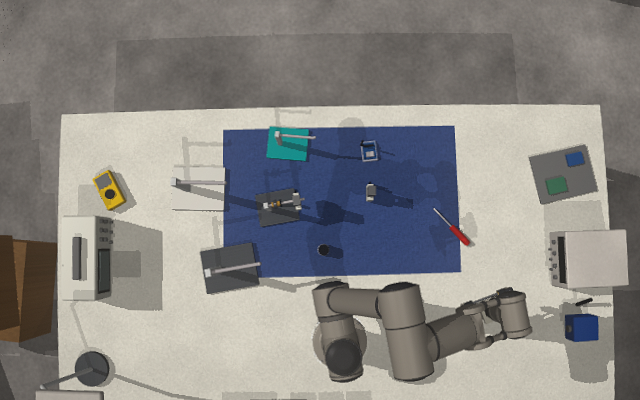

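View pics/wrist0.png

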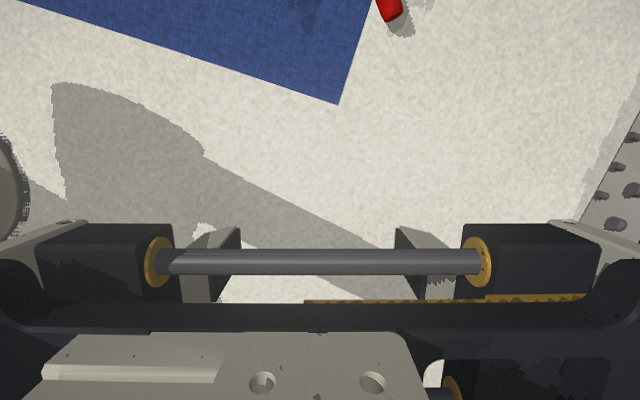

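Candidates for the hook in the scene picture are turquoise (372,272), white (440,200), large grey (366,150) and small grey (348,210). The small grey one fits: it is neither turquoise nor white, it is the smaller of the two greys, and it carries a node. I'll confirm it in a crop.

```bash
python3 - <<'E'
import cv2
a=cv2.imread('pics/scene0.png')[150:320,220:440]; b=cv2.imread('pics/top0.png')[120:290,240:410]
cv2.imwrite('pics/c1.png',cv2.resize(a,None,fx=3.6,fy=3.5,interpolation=cv2.INTER_CUBIC))
cv2.imwrite('pics/c2.png',cv2.resize(b,None,fx=3.5,fy=3.5,interpolation=cv2.INTER_CUBIC))
E
```

```text
(no output)
```

View pics/c1.png

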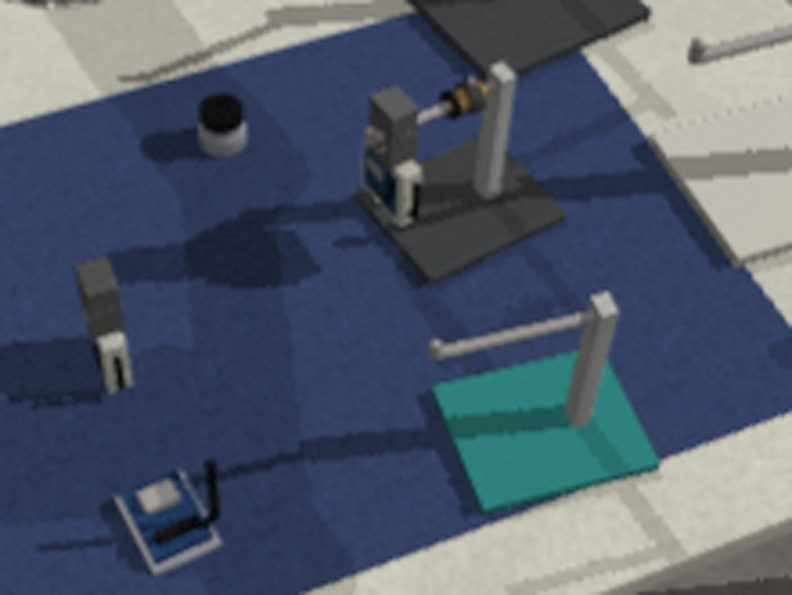

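View pics/c2.png

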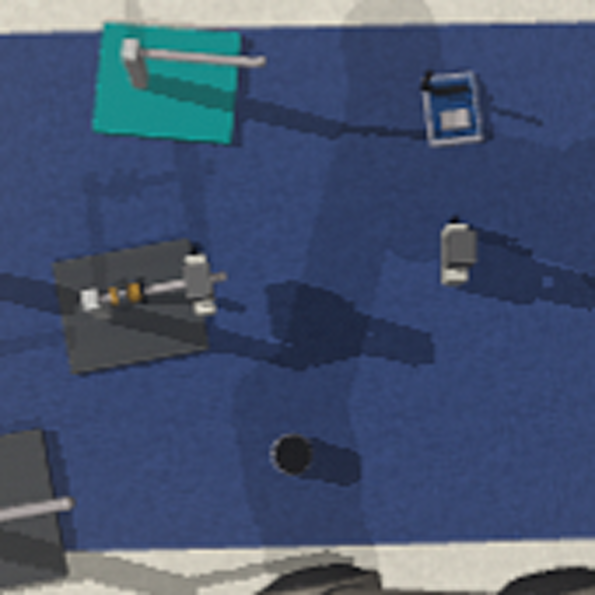

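The crop confirms it: the small grey hook carries the collar, brass sleeve, rubber stop and first node, with its post at top px (265,205) and its tip at about (304,199). The second node's head is at about (371,190) in the top view, with its antenna towards world +x. Now a coarse measurement.

```bash
python3 - <<'E'
from h import *
k=3.5
def T(x,y): return (240+x/k-0.5+.14,120+y/k-.5+.14)
for nm,p,z in [('post',(91,299),180),('tip',(222,276),182),('stop',(136,292),165),('firsttop',(197,273),200),('sectop',(461,243),134),('secboxfront',(454,284),70),('jar',(292,455),50),('boardc',(454,107),10)]:
    print(nm,onz('top',T(*p),z).round(1))
# scene tri check
def S(x,y): return (220+x/3.6,150+y/3.5)
for nm,p,z in [('post',(502,72),180),('sectop',(96,268),134),('firsttop',(393,98),200),('jar',(221,112),50)]:
    print(nm,onz('scene',S(*p),z).round(1))
E
```

```text
post [[535.4 266.  180. ]]
tip [[556.4 128.4 182. ]]
stop [[542.9 219.8 165. ]]
firsttop [[558.5 153.8 200. ]]
sectop [[ 590.6 -128.4  134. ]]
secboxfront [[ 551.7 -126.2   70. ]]
jar [[366.8  57.7  50. ]]
boardc [[ 761.6 -139.1   10. ]]
post [[533.9 267.2 180. ]]
sectop [[ 578.1 -128.1  134. ]]
firsttop [[544.4 154.8 200. ]]
jar [[370.6  56.1  50. ]]
```

```bash
python3 -m inch '[20,15,6,0,0,38,1, 20,15,6,0,0,38,1, 20,15,6,0,0,38,1, 20,15,6,0,0,38,1, 20,15,6,0,0,38,1]'
python3 -m inch '[20,15,2,0,0,37,1, 20,15,2,0,0,37,1, 20,15,2,0,0,37,1, 20,15,2,0,0,37,1, 20,15,2,0,0,37,1]'
```

```text
time: 0.65
tool_pos: [356.2, -352.2, 284.9]
tcp_rot: [-3.14, -0.0, 0.979]
contact_force: [0.3, -0.2, -0.4]
grip_width: 91.9
time: 1.15
tool_pos: [555.4, -202.1, 304.6]
tcp_rot: [-3.14, -0.0, 1.63]
contact_force: [0.3, -1.0, 0.5]
grip_width: 92.1
```

```bash
python3 - <<'E'
from h import *
import pickle
c=bot.calibration('wrist'); pickle.dump(c,open('w1.pkl','wb')); snap('wrist','w1.png'); print(c['cam_to_world'][:3,3])
E
```

```text
[ 551.01712232 -136.99412645  463.36713723]
```

View pics/w1.png

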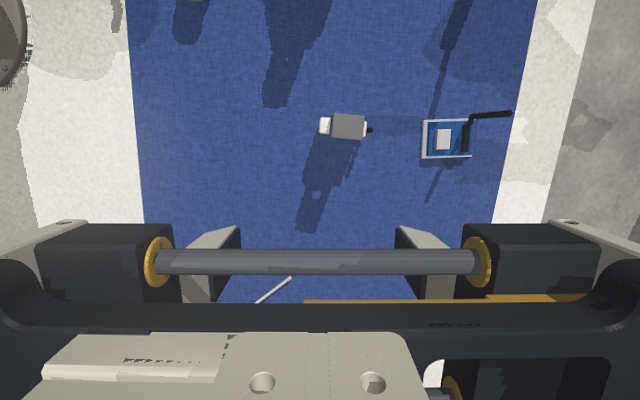

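The second node's head top is at (348,126), its white shoulders lie left and right, and the antenna is on the right (+x). I'll enlarge this and measure the head's corners.

```bash
python3 - <<'E'
import cv2
a=cv2.imread('pics/w1.png')[95:155,305:385]
cv2.imwrite('pics/c3.png',cv2.resize(a,None,fx=9,fy=9,interpolation=cv2.INTER_NEAREST))
g=cv2.imread('pics/w1.png'); h=cv2.cvtColor(g,cv2.COLOR_BGR2HSV)
for u in range(322,376,3): print(u,[tuple(g[v,u]) for v in (118,126,134)])
E
```

```text
322 [(np.uint8(235), np.uint8(244), np.uint8(245)), (np.uint8(224), np.uint8(232), np.uint8(233)), (np.uint8(99), np.uint8(66), np.uint8(55))]
325 [(np.uint8(238), np.uint8(244), np.uint8(246)), (np.uint8(226), np.uint8(233), np.uint8(234)), (np.uint8(107), np.uint8(84), np.uint8(69))]
328 [(np.uint8(239), np.uint8(248), np.uint8(249)), (np.uint8(169), np.uint8(179), np.uint8(179)), (np.uint8(115), np.uint8(103), np.uint8(95))]
331 [(np.uint8(64), np.uint8(59), np.uint8(57)), (np.uint8(73), np.uint8(68), np.uint8(67)), (np.uint8(89), np.uint8(86), np.uint8(84))]
334 [(np.uint8(126), np.uint8(124), np.uint8(123)), (np.uint8(127), np.uint8(125), np.uint8(126)), (np.uint8(125), np.uint8(123), np.uint8(123))]
337 [(np.uint8(128), np.uint8(124), np.uint8(126)), (np.uint8(127), np.uint8(124), np.uint8(123)), (np.uint8(124), np.uint8(121), np.uint8(121))]
340 [(np.uint8(128), np.uint8(126), np.uint8(127)), (np.uint8(127), np.uint8(124), np.uint8(124)), (np.uint8(125), np.uint8(123), np.uint8(123))]
343 [(np.uint8(127), np.uint8(126), np.uint8(127)), (np.uint8(127), np.uint8(126), np.uint8(1
[... 792 characters left out ...]
uint8(125), np.uint8(124), np.uint8(124)), (np.uint8(128), np.uint8(124), np.uint8(125)), (np.uint8(123), np.uint8(119), np.uint8(119))]
364 [(np.uint8(107), np.uint8(97), np.uint8(94)), (np.uint8(192), np.uint8(203), np.uint8(205)), (np.uint8(212), np.uint8(225), np.uint8(225))]
367 [(np.uint8(128), np.uint8(83), np.uint8(65)), (np.uint8(116), np.uint8(73), np.uint8(59)), (np.uint8(124), np.uint8(79), np.uint8(62))]
370 [(np.uint8(123), np.uint8(79), np.uint8(64)), (np.uint8(122), np.uint8(79), np.uint8(63)), (np.uint8(131), np.uint8(84), np.uint8(68))]
373 [(np.uint8(126), np.uint8(81), np.uint8(63)), (np.uint8(128), np.uint8(83), np.uint8(64)), (np.uint8(130), np.uint8(86), np.uint8(68))]
```

View pics/c3.png

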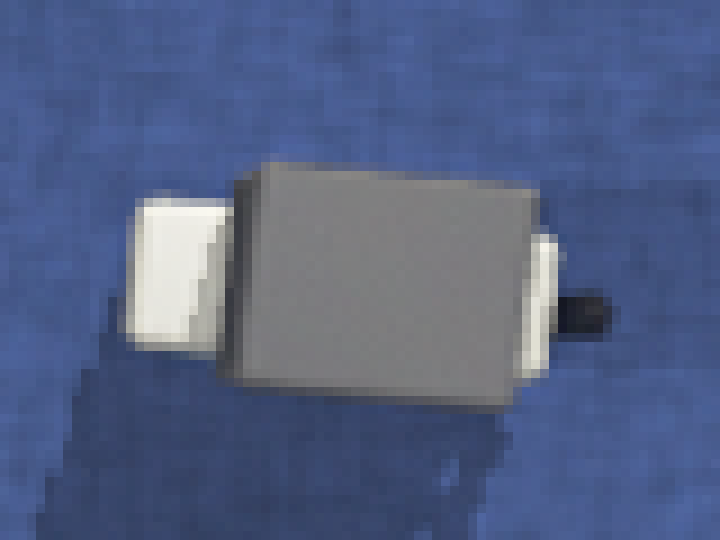

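```bash
cat >> h.py <<'E'
def headtop(f,c,box,z,lo=112,hi=142,dz=0):
    g=cv2.imread('pics/'+f).astype(int); u0,v0,u1,v1=box
    s=g[v0:v1,u0:u1]; m=((s.max(2)-s.min(2)<9)&(s.mean(2)>lo)&(s.mean(2)<hi)).astype(np.uint8)
    m=cv2.morphologyEx(m,cv2.MORPH_OPEN,np.ones((3,3),np.uint8))
    cs=max(cv2.findContours(m,cv2.RETR_EXTERNAL,cv2.CHAIN_APPROX_NONE)[0],key=cv2.contourArea)
    p=cs[:,0,:]+[u0,v0]; w=onz('wrist',p,z,c)
    r=cv2.minAreaRect(w[:,:2].astype(np.float32)); return p.min(0),p.max(0),r
E
python3 - <<'E'
from h import *
import pickle
c=pickle.load(open('w1.pkl','rb'))
print(headtop('w1.png',c,(305,95,385,155),134))
k=lambda x,y:(305+x/9-.5,95+y/9-.5)
w=onz('wrist',[k(265,164),k(540,188),k(512,410),k(238,382)],134,c); print(w.round(1), w.mean(0))
for i in range(4):
    d=w[(i+1)%4]-w[i]; print(np.hypot(*d[:2]),np.degrees(np.arctan2(d[1],d[0])))
# antenna/ box yaw
E
```

```text
(array([332, 114]), array([363, 138]), ((584.0726928710938, -131.6758270263672), (25.747211456298828, 34.290000915527344), 88.41681671142578))
[[ 567.6 -118.1  134. ]
 [ 601.9 -119.   134. ]
 [ 601.  -146.1  134. ]
 [ 566.1 -144.7  134. ]] [ 584.14463063 -131.96232553  134.        ]
34.261580915352624 -1.3905357101072755
27.115937208519515 -91.94546778517355
34.8691266601043 177.67804418662854
26.56195231960875 86.74206101067871
```

```bash
python3 -m inch '[2.9,1.5,-5,0,0,-5.4,1, 2.9,1.5,-9,0,0,-5.4,1, 2.9,1.5,-12,0,0,-5.4,1, 2.9,1.5,-13.5,0,0,-5.4,1, 2.9,1.5,-13.5,0,0,-5.4,1]'
python3 - <<'E'
from h import *
import pickle
c=bot.calibration('wrist'); pickle.dump(c,open('w2.pkl','wb')); snap('wrist','w2.png'); o=bot.get_obs();print(o['tool_pos'],o['tcp_rot'],c['cam_to_world'][:3,3])
E
```

```text
time: 1.7
tool_pos: [587.7, -181.2, 166.2]
tcp_rot: [-3.138, -0.006, 1.541]
contact_force: [-0.7, -0.9, 0.5]
grip_width: 91.7
[ 588.74867519 -181.76991101  168.43339278] [-3.14123413 -0.00436223  1.54055426] [ 589.5651182  -116.86610263  325.27084634]
```

View pics/w2.png

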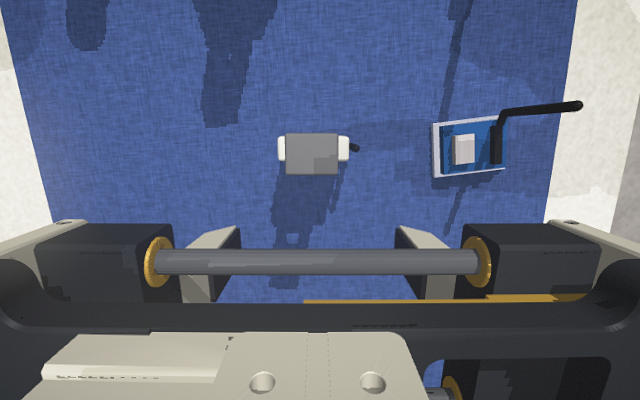

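The head top is now at (312,153), centred between fingers seen at about x=225 and 415, with the shoulders either side. Measuring again.

```bash
python3 - <<'E'
from h import *
import pickle
c=pickle.load(open('w2.pkl','rb'))
a=cv2.imread('pics/w2.png')[125:182,270:366]
cv2.imwrite('pics/c4.png',cv2.resize(a,None,fx=8,fy=8,interpolation=cv2.INTER_NEAREST))
o=bot.get_obs();print(o['tool_pos'],o['tcp_rot'])
E
```

```text
[ 588.74867519 -181.76991101  168.43339278] [-3.14123413 -0.00436223  1.54055426]
```

View pics/c4.png

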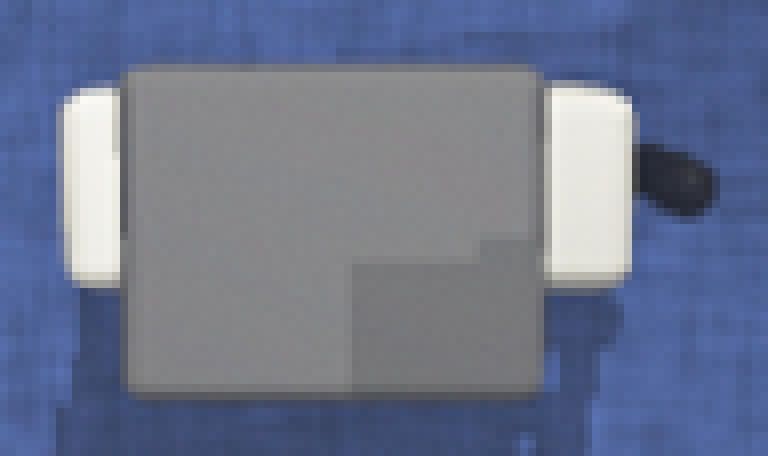

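```bash
python3 - <<'E'
from h import *
import pickle
c=pickle.load(open('w2.pkl','rb'))
k=lambda x,y:(270+x/8-.5,125+y/8-.5)
w=onz('wrist',[k(124,66),k(544,66),k(544,398),k(124,398)],134,c); print(w.round(1), w.mean(0))
for i in range(4):
    d=w[(i+1)%4]-w[i]; print(np.hypot(*d[:2]),np.degrees(np.arctan2(d[1],d[0])))
T=c['cam_to_world']; print(np.degrees(np.arctan2(T[1,0],T[0,0])))
E
```

```text
[[ 567.4 -117.4  134. ]
 [ 601.9 -118.5  134. ]
 [ 601.5 -145.9  134. ]
 [ 565.8 -144.9  134. ]] [ 584.15639058 -131.66026455  134.        ]
34.512855533535514 -1.7846720763441675
27.468468702003232 -90.81544586499291
35.7029775136146 178.26402721998846
27.504454164490678 86.70389422998494
-1.7739027195565098
```

```bash
python3 -m inch '[-0.4,3,0,0,0,0,1, -0.46,5,0,0,0,0,1, -0.46,5,-1.5,0,0,0,1, -0.46,5,-3,0,0,0,1, -0.46,5,-3,0,0,0,1]'

```

```text
time: 2.25
tool_pos: [583.9, -131.7, 138.4]
tcp_rot: [-3.14, -0.005, 1.541]
contact_force: [0.5, -0.4, -0.9]
grip_width: 91.8
```

```bash
python3 -m inch '[0,0,-1.8,0,0,0,1, 0,0,-3.6,0,0,0,1, 0,0,-3.6,0,0,0,0, 0,0,-3.6,0,0,0,0, 0,0,-3.6,0,0,0,-0.1]'
python3 -m inch '[0,0,0,0,0,0,-0.15, 0,0,0,0,0,0,-0.2, 0,0,0,0,0,0,-0.3, 0,0,0,0,0,0,-1, 0,0,0,0,0,0,-1]'
python3 -m inch '[0,0,0,0,0,0,-1, 0,0,0,0,0,0,-1, 0,0,0.5,0,0,0,-1, 0,0,2,0,0,0,-1, 0,0,3,0,0,0,-1]'

```

```text
time: 2.75
tool_pos: [584.8, -132.1, 104.2]
tcp_rot: [3.14, -0.004, 1.54]
contact_force: [0.2, -0.1, 0.2]
grip_width: 72.1
time: 3.25
tool_pos: [584.9, -132.1, 104.2]
tcp_rot: [3.14, -0.004, 1.54]
contact_force: [-0.0, 0.3, 1.0]
grip_width: 35.8
time: 3.75
tool_pos: [584.9, -132.1, 134.9]
tcp_rot: [3.14, -0.004, 1.54]
contact_force: [0.2, 0.5, -1.4]
grip_width: 35.6
```

```bash
python3 -m inch '[0,0,3,0,0,3,-1, -0.8,3,6,0,0,6,-1, -1.5,7,9,0,0,9,-1, -2.2,11,11,0,0,10.7,-1, -2.9,14,12.5,0,0,10.7,-1]'
python3 -m inch '[0,2,0,0,0,0,-1, 0,3.2,0,0,0,0,-1, 0,3.2,0,0,0,0,-1, 0,3.2,0,0,0,0,-1, 0,3.2,0,0,0,0,-1]'
python3 - <<'E'
from h import *
import pickle
c=bot.calibration('wrist'); pickle.dump(c,open('w3.pkl','wb')); snap('wrist','w3.png'); o=bot.get_obs();print(o['tool_pos'],o['tcp_rot'],o['contact_force'])
E
```

```text
time: 4.25
tool_pos: [555.6, 9.9, 262.1]
tcp_rot: [3.138, -0.004, 1.729]
contact_force: [0.6, -1.0, -2.3]
grip_width: 36.1
time: 4.75
tool_pos: [555.7, 40.7, 261.4]
tcp_rot: [3.139, -0.003, 1.727]
contact_force: [0.3, -0.2, -2.7]
grip_width: 36.0
[555.69183754  40.74012526 261.49480111] [ 3.1385767  -0.00354669  1.72713424] [-0.04354707 -0.63640536 -1.67690547]
```

View pics/w3.png

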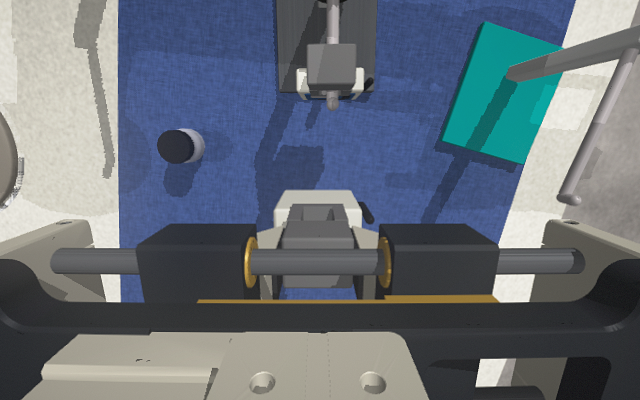

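The tip is at about (333,99), the first node's head top at (331,64), the rod behind it at about (333,20), and the base edges at x 277/377. The held node hangs square at (315,220). Next I'll enlarge the tip area.

```bash
python3 - <<'E'
import cv2
a=cv2.imread('pics/w3.png')[0:115,270:390]
cv2.imwrite('pics/c5.png',cv2.resize(a,None,fx=5,fy=5,interpolation=cv2.INTER_CUBIC))
E
```

```text
(no output)
```

View pics/c5.png

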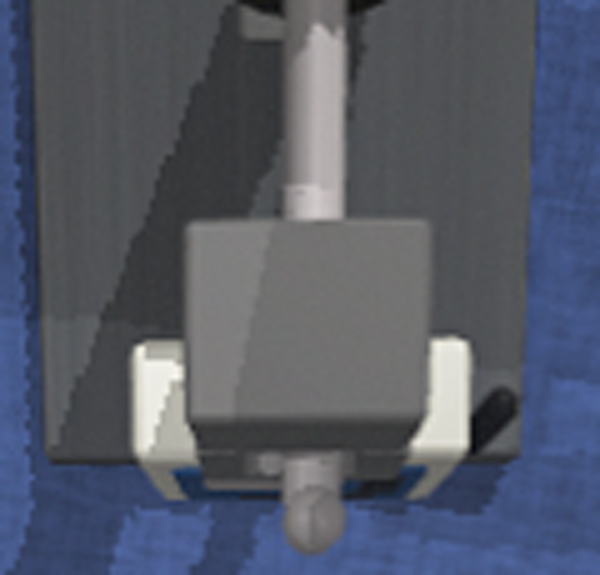

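```bash
python3 - <<'E'
from h import *
import pickle
c=pickle.load(open('w3.pkl','rb'))
k=lambda x,y:(270+x/5-.5,0+y/5-.5)
P=lambda q,z:onz('wrist',[k(*i) for i in q],z,c).round(1)
print('cam',c['cam_to_world'][:3,3])
print('tip',P([(315,517),(284,517),(347,517)],182))
print('rod',P([(284,180),(347,180),(316,180),(316,50),(286,50),(346,50)],165))
w=P([(186,220),(432,220),(428,420),(190,420)],200);print('head',w,w.mean(0))
print('base',P([(36,50),(46,462),(537,30),(518,460)],12))
E
```

```text
cam [544.29944733 104.62265385 420.34326075]
tip [[553.5 127.6 182. ]
 [548.6 126.8 182. ]
 [558.5 128.4 182. ]]
rod [[540.4 180.2 165. ]
 [550.5 181.9 165. ]
 [545.5 181.1 165. ]
 [542.4 199.8 165. ]
 [537.6 199.1 165. ]
 [547.1 200.6 165. ]]
head [[528.  162.6 200. ]
 [562.5 168.1 200. ]
 [566.8 141.7 200. ]
 [532.5 136.3 200. ]] [547.45  152.175 200.   ]
base [[470.3 245.8  12. ]
 [485.4 146.7  12. ]
 [596.3 270.4  12. ]
 [612.1 167.2  12. ]]
```

```bash
python3 -m inch '[0.3,2,-2,0,0,0,-1, 0.55,4,-4,0,0,-0.2,-1, 0.55,4.2,-6,0,0,-0.2,-1, 0.55,4.2,-7.5,0,0,-0.2,-1, 0.55,4.2,-7.5,0,0,-0.2,-1]'
python3 - <<'E'
from h import *
import pickle
o=bot.get_obs();print(o['tool_pos'],o['tcp_rot'],o['contact_force'])
c=bot.calibration('wrist'); pickle.dump(c,open('w4.pkl','wb')); a=snap('wrist','w4.png'); b=snap('scene','s4.png')
cv2.imwrite('pics/s4c.png',cv2.resize(b[140:260,270:430,::-1],None,fx=5,fy=5,interpolation=cv2.INTER_CUBIC))
E
```

```text
time: 5.3
tool_pos: [559.9, 82.0, 184.0]
tcp_rot: [-3.139, -0.004, 1.723]
contact_force: [0.2, -0.7, -2.0]
grip_width: 36.1
[559.94732969  81.9579712  184.00018058] [-3.1393762  -0.00407861  1.7227239 ] [ 0.21312976 -0.7465383  -2.01384895]
```

View pics/w4.png

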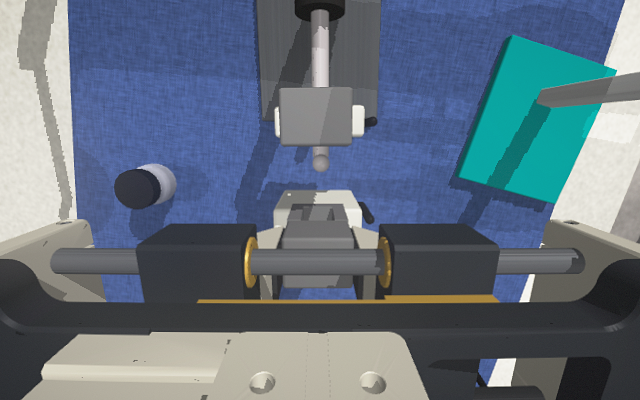

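View pics/s4c.png

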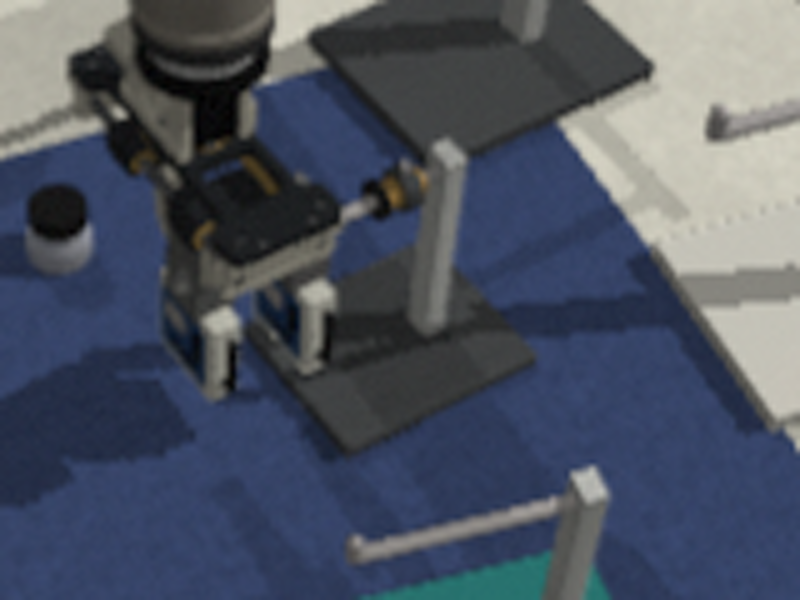

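The tip is at (320,161) in the wrist view, almost in line with the held node (head and eye centred at about 317). The scene view shows the two nodes square to one another. I'll measure the tip again and check the held node's lateral offset.

```bash
python3 - <<'E'
from h import *
import pickle
c=pickle.load(open('w4.pkl','rb'))
o=bot.get_obs();print(o['tool_pos'],o['tcp_rot'])
a=cv2.imread('pics/w4.png')[80:260,250:390]
cv2.imwrite('pics/c6.png',cv2.resize(a,None,fx=4.2,fy=3.3,interpolation=cv2.INTER_CUBIC))
print(c['cam_to_world'][:3,3])
E
```

```text
[561.47258336  81.98757164 186.64302877] [ 3.1388221  -0.00348741  1.72254435]
[549.69192314 145.94592289 342.94696554]
```

View pics/c6.png

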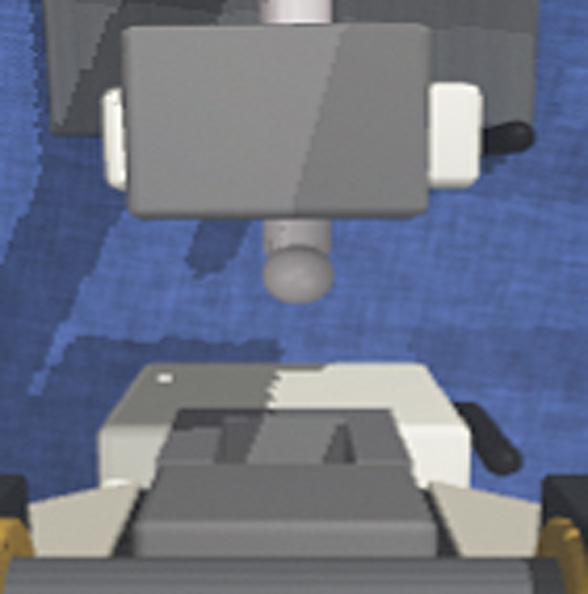

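```bash
python3 - <<'E'
from h import *
import pickle
c=pickle.load(open('w4.pkl','rb'))
k=lambda x,y:(250+x/4.2-.5,80+y/3.3-.5)
yaw=1.7227; X=np.array([np.sin(yaw),-np.cos(yaw)]); Y=np.array([np.cos(yaw),np.sin(yaw)]); t=np.array([559.95,81.96])
def loc(q,z):
    w=onz('wrist',[k(*q)],z,c)[0]; return w.round(1),((w[:2]-t)@X).round(1),((w[:2]-t)@Y).round(1)
print('tip',loc((298,275),182))
print('tip L/R',loc((263,275),182),loc((333,275),182))
print('head top L/R',loc((150,466),214),loc((430,466),214))
print('box top L/R',loc((100,428),150),loc((470,428),150))
w=[loc(q,200)for q in[(122,26),(430,26),(428,216),(128,216)]];print('first',*w)
print('rod',loc((300,5),165))
E
```

```text
tip (array([553.7, 128.5, 182. ]), np.float64(0.8), np.float64(46.9))
tip L/R (array([549. , 127.8, 182. ]), np.float64(-3.9), np.float64(46.9)) (array([558.3, 129.2, 182. ]), np.float64(5.5), np.float64(46.9))
head top L/R (array([540.5, 102.2, 214. ]), np.float64(-16.2), np.float64(22.9)) (array([571.9, 107. , 214. ]), np.float64(15.6), np.float64(22.9))
box top L/R (array([526.5,  87.6, 150. ]), np.float64(-32.2), np.float64(10.7)) (array([588.1,  97.1, 150. ]), np.float64(30.1), np.float64(10.7))
first (array([528.1, 162.8, 200. ]), np.float64(-19.3), np.float64(84.7)) (array([562.5, 168. , 200. ]), np.float64(15.5), np.float64(84.7)) (array([567. , 141.5, 200. ]), np.float64(16.0), np.float64(57.8)) (array([532. , 136.2, 200. ]), np.float64(-19.4), np.float64(57.8))
rod (array([547. , 174.1, 165. ]), np.float64(1.1), np.float64(93.0))
```

```bash
python3 -m inch '[-0.09,0.6,0,0,0,0,-1, -0.18,1.2,0,0,0,0,-1, -0.27,1.8,0,0,0,0,-1, -0.36,2.4,0,0,0,0,-1, -0.41,2.7,0,0,0,0,-1]'
python3 - <<'E'
from h import *
o=bot.get_obs();print(o['tool_pos'],o['tcp_rot'],o['contact_force'])
c=bot.calibration('wrist'); a=snap('wrist','w5.png');
cv2.imwrite('pics/c7.png',cv2.resize(a[120:260,250:390,::-1],None,fx=5,fy=4.2,interpolation=cv2.INTER_CUBIC))
o=bot.get_obs();print(o['tool_pos'],o['tcp_rot'],o['contact_force'])
E
```

```text
time: 5.9
tool_pos: [557.2, 109.9, 186.9]
tcp_rot: [3.138, -0.004, 1.723]
contact_force: [0.6, -0.4, -2.4]
grip_width: 36.2
[557.23177194 109.91271456 186.88287308] [ 3.13848129 -0.00359374  1.72340921] [ 0.62614185 -0.40341729 -2.44338037]
[557.15904278 110.10711868 186.80506731] [ 3.1385985  -0.0037719   1.72355215] [ 0.11655596  1.15278488 -2.70625762]
```

View pics/c7.png

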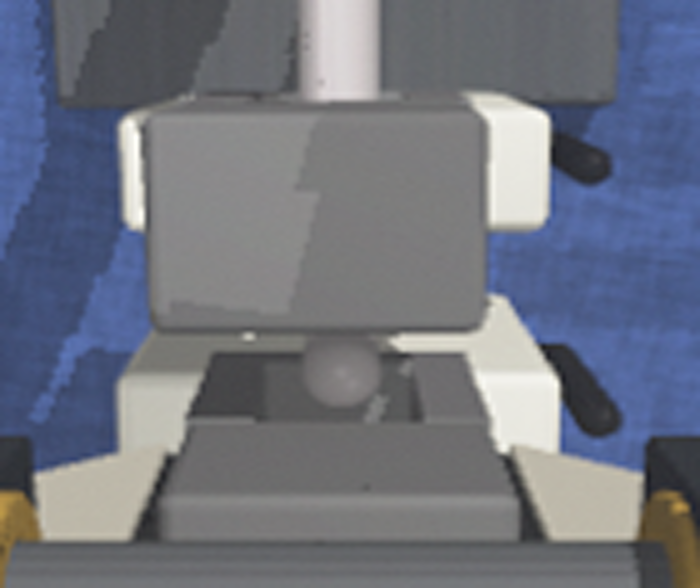

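The tip, at crop x 341, sits centred in front of the held head (185–490, centre 338). There's no contact, so I keep advancing over the tip.

```bash
python3 -m inch '[-0.04,0.3,0,0,0,0,-1, -0.09,0.6,0,0,0,0,-1, -0.13,0.9,0,0,0,0,-1, -0.18,1.2,0,0,0,0,-1, -0.19,1.3,0,0,0,0,-1]'
python3 -m inch '[-0.015,0.1,0,0,0,0,-1, -0.03,0.2,0,0,0,0,-1, -0.045,0.3,0,0,0,0,-1, -0.06,0.4,0,0,0,0,-1, -0.075,0.5,0,0,0,0,-1]'
```

```text
time: 6.45
tool_pos: [555.2, 123.4, 186.7]
tcp_rot: [3.139, -0.004, 1.724]
contact_force: [-0.3, -0.2, -2.2]
grip_width: 35.9
time: 6.95
tool_pos: [554.5, 128.3, 186.8]
tcp_rot: [3.139, -0.004, 1.724]
contact_force: [0.0, -1.8, -3.0]
grip_width: 36.0
```

```bash
python3 -m inch '[-0.02,0.15,0,0,0,0,-1, -0.045,0.3,0,0,0,0,-1, -0.07,0.45,0,0,0,0,-1, -0.09,0.6,0,0,0,0,-1, -0.11,0.75,0,0,0,0,-1]'
python3 -m inch '[-0.02,0.15,0,0,0,0,-1, -0.045,0.3,0,0,0,0,-1, -0.07,0.45,0,0,0,0,-1, -0.09,0.6,0,0,0,0,-1, -0.105,0.7,0,0,0,0,-1]'
python3 - <<'E'
from h import *
o=bot.get_obs();print(o['tool_pos'],o['tcp_rot'],o['contact_force'],o['moment'])
c=bot.calibration('wrist'); a=snap('wrist','w6.png');
cv2.imwrite('pics/c8.png',cv2.resize(a[100:260,240:400,::-1],None,fx=4,fy=3.6,interpolation=cv2.INTER_CUBIC))
E
```

```text
time: 7.45
tool_pos: [553.3, 136.0, 186.7]
tcp_rot: [3.139, -0.004, 1.724]
contact_force: [0.3, -1.8, -2.3]
grip_width: 35.8
time: 7.95
tool_pos: [552.2, 143.2, 186.8]
tcp_rot: [3.139, -0.004, 1.724]
contact_force: [0.9, -1.6, -2.4]
grip_width: 35.8
[552.24748279 143.15914311 186.77612701] [ 3.13872181 -0.00374033  1.72374515] [ 0.94530942 -1.57263315 -2.35188327] [-0.25225284 -0.18607775  0.01821895]
```

View pics/c8.png

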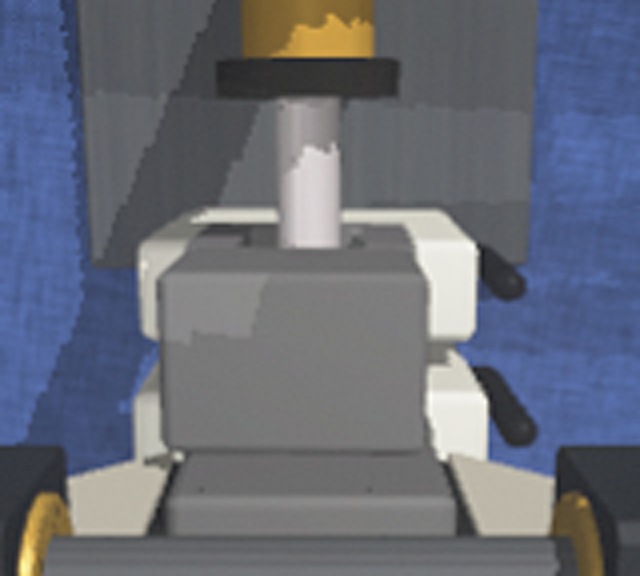

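The first node hangs upright and is being pushed with under 2 N. The black stop ring shows at crop row 60–97. I'll estimate where its face is.

```bash
python3 - <<'E'
from h import *
c=bot.calibration('wrist'); o=bot.get_obs();print(o['tool_pos'])
k=lambda x,y:(240+x/4-.5,100+y/3.6-.5)
d=np.array([-.151,.9885]); tip=np.array([553.7,128.1])
for q,z in [((308,97),179),((308,97),165),((308,60),179)]:
    w=onz('wrist',[k(*q)],z,c)[0]; print(w.round(1),'s',140-(w[:2]-tip)@d)
w=onz('wrist',[k(160,275),k(430,275),k(425,450),k(168,450)],200,c);print(w.round(1),'first s',140-(w.mean(0)[:2]-tip)@d)
print('eye2 s',140-(o['tool_pos'][:2]+[-.5,.4]-tip)@d)
E
```

```text
[552.22406035 143.28404873 186.75314611]
[540.6 209.3 179. ] s 57.80097473486781
[540.6 209.4 165. ] s 57.62058023878606
[539.8 214.8 179. ] s 52.16455111072901
[[525.5 181.5 200. ]
 [560.1 186.8 200. ]
 [564.1 160.6 200. ]
 [529.7 155.3 200. ]] first s 96.18949896747006
eye2 s 124.29680093904014
```

```bash
python3 -m inch '[-0.03,0.2,0,0,0,0,-1, -0.06,0.4,0,0,0,0,-1, -0.09,0.6,0,0,0,0,-1, -0.12,0.8,0,0,0,0,-1, -0.15,1.0,0,0,0,0,-1]'
python3 -m inch '[-0.015,0.1,0,0,0,0,-1, -0.03,0.2,0,0,0,0,-1, -0.045,0.3,0,0,0,0,-1, -0.045,0.3,0,0,0,0,-1, -0.03,0.2,0,0,0,0,-1]'
python3 -m inch '[0,0,-0.25,0,0,0,-1, 0,0,-0.5,0,0,0,-1, 0,0,-0.75,0,0,0,-1, 0,0,-1.0,0,0,0,-1, 0,0,-1.1,0,0,0,-1]'

```

```text
time: 8.5
tool_pos: [550.7, 153.5, 186.7]
tcp_rot: [3.139, -0.004, 1.724]
contact_force: [0.6, -0.1, -1.3]
grip_width: 35.8
time: 9.0
tool_pos: [550.3, 155.8, 186.8]
tcp_rot: [3.139, -0.004, 1.724]
contact_force: [-0.1, -0.3, -1.6]
grip_width: 35.6
time: 9.5
tool_pos: [550.2, 155.7, 175.3]
tcp_rot: [3.139, -0.004, 1.724]
contact_force: [-0.2, -0.5, -2.0]
grip_width: 35.9
```

```bash
python3 -m inch '[0,0,-0.1,0,0,0,-1, 0,0,-0.2,0,0,0,-1, 0,0,-0.3,0,0,0,-1, 0,0,-0.35,0,0,0,-1, 0,0,-0.35,0,0,0,-1]'
python3 -m inch '[-0.02,0.1,0,0,0,0,-1, -0.03,0.2,0,0,0,0,-1, -0.045,0.3,0,0,0,0,-1, -0.06,0.4,0,0,0,0,-1, -0.075,0.5,0,0,0,0,-1]'

```

```text
time: 10.0
tool_pos: [550.1, 155.8, 171.8]
tcp_rot: [3.139, -0.004, 1.724]
contact_force: [-0.4, -0.5, -2.6]
grip_width: 35.9
time: 10.5
tool_pos: [549.4, 160.7, 171.8]
tcp_rot: [3.139, -0.004, 1.724]
contact_force: [-0.2, -1.4, -2.3]
grip_width: 35.6
```

```bash
python3 -m inch '[-0.01,0.08,0,0,0,0,-1, -0.02,0.16,0,0,0,0,-1, -0.035,0.24,0,0,0,0,-1, -0.05,0.32,0,0,0,0,-1, -0.06,0.4,0,0,0,0,-1]'
python3 -m inch '[-0.005,0.03,0,0,0,0,-1, -0.01,0.06,0,0,0,0,-1, -0.015,0.1,0,0,0,0,-1, -0.02,0.13,0,0,0,0,-1, -0.022,0.15,0,0,0,0,-1]'

```

```text
time: 11.0
tool_pos: [548.8, 164.8, 171.8]
tcp_rot: [3.139, -0.004, 1.724]
contact_force: [-0.4, -0.8, -1.5]
grip_width: 35.9
time: 11.5
tool_pos: [548.6, 166.3, 171.8]
tcp_rot: [3.139, -0.004, 1.724]
contact_force: [0.3, -1.0, -2.5]
grip_width: 36.3
```

```bash
python3 -m inch '[-0.004,0.03,0,0,0,0,-1, -0.008,0.05,0,0,0,0,-1, -0.011,0.07,0,0,0,0,-1, -0.015,0.1,0,0,0,0,-1, -0.015,0.1,0,0,0,0,-1]'

```

```text
time: 12.0
tool_pos: [548.4, 167.4, 171.8]
tcp_rot: [3.139, -0.004, 1.724]
contact_force: [0.0, -1.6, -0.9]
grip_width: 35.6
```

```bash
python3 -m inch '[-0.003,0.02,0,0,0,0,-1, -0.006,0.04,0,0,0,0,-1, -0.008,0.05,0,0,0,0,-1, -0.01,0.07,0,0,0,0,-1, -0.01,0.07,0,0,0,0,-1]'

```

```text
time: 12.5
tool_pos: [548.4, 167.8, 171.9]
tcp_rot: [3.139, -0.004, 1.724]
contact_force: [-0.4, -2.9, -1.8]
grip_width: 35.6
```

```bash
python3 -m inch '[-0.004,0.03,0,0,0,0,-1, -0.006,0.04,0,0,0,0,-1, -0.008,0.05,0,0,0,0,-1, -0.009,0.06,0,0,0,0,-1, -0.009,0.06,0,0,0,0,-1]'
python3 -c "
from plant import bot;o=bot.get_obs();print(o['tool_pos'],o['contact_force'],o['moment'])"

```

```text
time: 13.0
tool_pos: [548.3, 168.2, 171.9]
tcp_rot: [3.139, -0.003, 1.724]
contact_force: [0.0, -5.2, -1.2]
grip_width: 35.4
[548.33283404 168.18314667 171.85744042] [ 0.03448048 -5.22265675 -1.20827804] [-0.86783476 -0.16486321  0.02888386]
```

```bash
python3 -m inch '[-0.004,0.03,0,0,0,0,-1, -0.006,0.04,0,0,0,0,-1, -0.008,0.05,0,0,0,0,-1, -0.009,0.06,0,0,0,0,-1, -0.009,0.06,0,0,0,0,-1]'

```

```text
time: 13.5
tool_pos: [548.3, 168.3, 171.9]
tcp_rot: [3.139, -0.003, 1.724]
contact_force: [0.0, -6.1, -1.2]
grip_width: 35.6
```

```bash
python3 -m inch '[-0.005,0.04,0,0,0,0,-1, -0.008,0.06,0,0,0,0,-1, -0.01,0.07,0,0,0,0,-1, -0.012,0.08,0,0,0,0,-1, -0.012,0.08,0,0,0,0,-1]'

```

```text
time: 14.0
tool_pos: [548.3, 168.4, 171.9]
tcp_rot: [3.139, -0.001, 1.724]
contact_force: [1.2, -6.7, -1.4]
grip_width: 35.8
```

```bash
python3 -m inch '[-0.012,0.08,0,0,0,0,-1, -0.013,0.09,0,0,0,0,-1, -0.015,0.1,0,0,0,0,-1, -0.016,0.11,0,0,0,0,-1, -0.016,0.11,0,0,0,0,-1]'

```

```text
time: 14.5
tool_pos: [548.3, 168.6, 172.0]
tcp_rot: [3.14, 0.0, 1.724]
contact_force: [0.4, -6.8, -0.7]
grip_width: 35.6
```

```bash
python3 -m inch '[-0.015,0.1,0,0,0,0,-1, -0.017,0.11,0,0,0,0,-1, -0.018,0.12,0,0,0,0,-1, -0.02,0.13,0,0,0,0,-1, -0.02,0.13,0,0,0,0,-1]'

```

```text
time: 15.0
tool_pos: [548.2, 168.7, 172.1]
tcp_rot: [3.14, 0.002, 1.724]
contact_force: [-0.3, -8.5, -1.1]
grip_width: 35.7
```

```bash
python3 -m inch '[-0.02,0.13,0,0,0,0,-1, -0.021,0.14,0,0,0,0,-1, -0.023,0.15,0,0,0,0,-1, -0.024,0.16,0,0,0,0,-1, -0.024,0.16,0,0,0,0,-1]'

```

```text
time: 15.5
tool_pos: [548.2, 168.9, 172.2]
tcp_rot: [3.14, 0.005, 1.723]
contact_force: [0.3, -9.7, -1.2]
grip_width: 36.0
```

```bash
python3 -m inch '[-0.024,0.16,0,0,0,0,-1, -0.025,0.17,0,0,0,0,-1, -0.025,0.17,0,0,0,0,-1, -0.025,0.17,0,0,0,0,-1, -0.025,0.17,0,0,0,0,-1]'
python3 -m inch '[-0.025,0.165,0,0,0,0,-1, -0.025,0.165,0,0,0,0,-1, -0.025,0.165,0,0,0,0,-1, -0.025,0.165,0,0,0,0,-1, -0.025,0.165,0,0,0,0,-1]'
python3 - <<'E'
from h import *
o=bot.get_obs();print(o['tool_pos'],o['tcp_rot'],o['contact_force'],o['moment'])
a=snap('wrist','w7.png');
cv2.imwrite('pics/c9.png',cv2.resize(a[100:260,240:400,::-1],None,fx=4,fy=3.6,interpolation=cv2.INTER_CUBIC))
print(bot.get_obs()['contact_force'])
E
```

```text
time: 16.0
tool_pos: [548.2, 169.0, 172.3]
tcp_rot: [3.14, 0.007, 1.723]
contact_force: [0.8, -10.5, 0.2]
grip_width: 36.1
time: 16.5
tool_pos: [548.2, 169.0, 172.4]
tcp_rot: [3.14, 0.01, 1.723]
contact_force: [0.3, -10.5, -1.2]
grip_width: 36.0
[548.17152815 168.98272084 172.41749472] [3.14033097 0.00988147 1.72292118] [  0.27189299 -10.53346645  -1.17329107] [-1.71132186 -0.19616905  0.07994358]
[  0.13336346 -10.135909    -0.72648704]
```

View pics/c9.png

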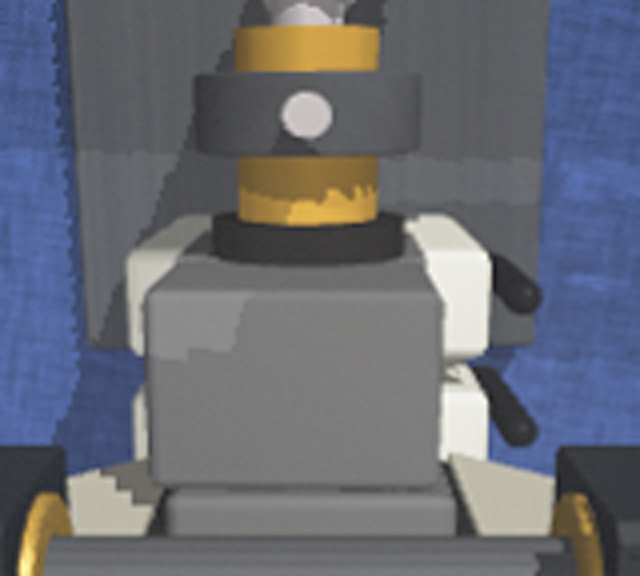

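The press held at about 10.5 N for more than 0.8 s, with the first head flat against the black stop (crop row 260) and upright. Now I relax, taking out the small tilt that the press brought in.

```bash
python3 - <<'E'
from scipy.spatial.transform import Rotation as R
a=R.from_euler('xyz',[3.1388,-.0037,1.7235]);b=R.from_euler('xyz',[3.1403,.0099,1.7229]);print((a*b.inv()).as_rotvec(degrees=True))
E
python3 -m inch '[-0.01,0.07,0,0,0,0,-1, 0,0.03,0,0,0,0,-1, 0,0,0,0.2,0,0,-1, 0,0,0,0.4,0,0,-1, 0,0,0,0.4,0,0,-1]'
```

```text
[0.78323804 0.03334943 0.03464336]
time: 17.05
tool_pos: [548.2, 168.4, 172.2]
tcp_rot: [3.14, 0.004, 1.723]
contact_force: [1.7, -6.4, -1.5]
grip_width: 35.9
```

```bash
python3 -m inch '[0,-0.01,0,0.1,0,0,-1, 0,-0.02,0,0.2,0,0,-1, 0.003,-0.03,0,0.4,0,0,-1, 0.004,-0.04,0,0.4,0,0,-1, 0.004,-0.04,0,0.4,0,0,-1]'

```

```text
time: 17.55
tool_pos: [548.2, 168.1, 172.1]
tcp_rot: [3.139, -0.003, 1.723]
contact_force: [-0.3, -3.2, -3.3]
grip_width: 36.0
```

```bash
python3 -m inch '[0,-0.02,0,0,0,0,-1, 0.003,-0.03,-0.03,0,0,0,-1, 0.003,-0.03,-0.06,0,0,0,-1, 0.003,-0.03,-0.09,0,0,0,-1, 0.003,-0.03,-0.1,0,0,0,-1]'
python3 -m inch '[0,0,-0.02,0,0,0,-1, 0,0,-0.04,0,0,0,-1, 0,0,-0.05,0,0,0,-1, 0,0,-0.06,0,0,0,-1, 0,0,-0.06,0,0,0,-1]'

```

```text
time: 18.05
tool_pos: [548.3, 168.0, 171.2]
tcp_rot: [3.138, -0.004, 1.723]
contact_force: [0.1, -1.6, -1.1]
grip_width: 36.0
time: 18.55
tool_pos: [548.3, 168.0, 170.6]
tcp_rot: [3.138, -0.004, 1.723]
contact_force: [0.6, -2.3, -1.5]
grip_width: 35.7
```

```bash
python3 -m inch '[0,0,-0.01,0,0,0,-1, 0,0,-0.02,0,0,0,-1, 0,0,-0.03,0,0,0,-1, 0,0,-0.04,0,0,0,-1, 0,0,-0.04,0,0,0,-1]'

```

```text
time: 19.05
tool_pos: [548.2, 168.0, 170.2]
tcp_rot: [3.138, -0.004, 1.723]
contact_force: [0.2, -2.4, -0.6]
grip_width: 35.9
```

```bash
python3 -m inch '[0,0,-0.01,0,0,0,-1, 0,0,-0.02,0,0,0,-1, 0,0,-0.03,0,0,0,-1, 0,0,-0.04,0,0,0,-1, 0,0,-0.04,0,0,0,-1]'

```

```text
time: 19.55
tool_pos: [548.3, 168.0, 170.1]
tcp_rot: [3.138, -0.004, 1.723]
contact_force: [-0.5, -3.0, 2.7]
grip_width: 36.0
```

The node now rests on the rod: z stopped at 170.1 and the vertical force turned positive. I unload it and open the gripper.

```bash
python3 -m inch '[0,-0.02,0.01,0,0,0,-1, 0,-0.02,0.01,0,0,0,-1, 0,-0.02,0.01,0,0,0,-0.15, 0,-0.02,0.01,0,0,0,-0.1, 0,-0.02,0.01,0,0,0,0]'
python3 -m inch '[0,0,0,0,0,0,0, 0,0,0,0,0,0,0.1, 0,0,0,0,0,0,0.2, 0,0,0,0,0,0,0.3, 0,0,0,0,0,0,0.3]'
python3 - <<'E'
from h import *
a=snap('wrist','w8.png');
cv2.imwrite('pics/c10.png',cv2.resize(a[100:260,220:420,::-1],None,fx=3.8,fy=3.6,interpolation=cv2.INTER_CUBIC))
E
```

```text
time: 20.05
tool_pos: [548.3, 168.0, 170.1]
tcp_rot: [3.138, -0.004, 1.723]
contact_force: [0.3, -0.1, 0.3]
grip_width: 44.5
time: 20.55
tool_pos: [548.3, 168.0, 170.1]
tcp_rot: [3.138, -0.004, 1.723]
contact_force: [-0.1, -0.2, 0.1]
grip_width: 59.5
```

View pics/c10.png

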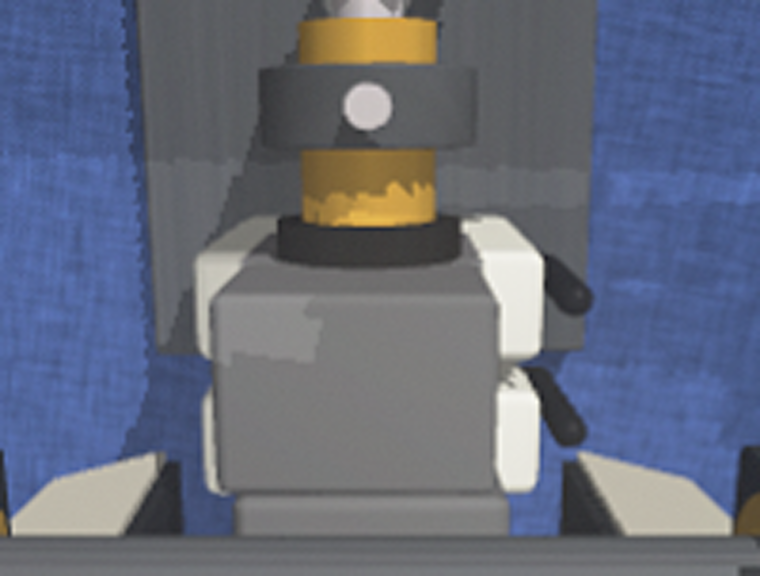

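Both nodes hang, heads touching (seam at row 493), and the fingers are clear. I'll retreat straight up and then back for a look.

```bash
python3 -m inch '[0,0,1,0,0,0,0.3, 0,0,3,0,0,0,0.4, 0,0,5,0,0,0,0.6, 0,0,8,0,0,0,0.8, 0,0,11,0,0,0,1]'
python3 -m inch '[1,-4,2,0,0,0,1, 1.5,-8,2,0,0,0,1, 2,-11,2,0,0,0,1, 2,-12,2,0,0,0,1, 2,-12,2,0,0,0,1]'
python3 -m inch '[0,0,0,0,0,0,1, 0,0,0,0,0,0,1, 0,0,0,0,0,0,1, 0,0,0,0,0,0,1, 0,0,0,0,0,0,1]'
python3 - <<'E'
from h import *
import pickle
c=bot.calibration('wrist'); pickle.dump(c,open('w9.pkl','wb')); a=snap('wrist','w9.png'); b=snap('scene','s9.png')
cv2.imwrite('pics/c11.png',cv2.resize(a[0:200,230:430,::-1],None,fx=3,fy=3,interpolation=cv2.INTER_CUBIC))
cv2.imwrite('pics/s9c.png',cv2.resize(b[150:250,290:410,::-1],None,fx=6,fy=6,interpolation=cv2.INTER_CUBIC))
E
```

```text
time: 21.1
tool_pos: [548.1, 168.0, 281.9]
tcp_rot: [3.138, -0.004, 1.723]
contact_force: [0.7, -0.4, 0.2]
grip_width: 83.9
time: 21.6
tool_pos: [568.1, 47.0, 302.3]
tcp_rot: [3.138, -0.004, 1.72]
contact_force: [0.4, 0.5, -0.3]
grip_width: 91.8
time: 22.1
tool_pos: [568.0, 47.5, 302.3]
tcp_rot: [3.138, -0.004, 1.721]
contact_force: [1.2, 0.4, -0.1]
grip_width: 91.6
```

View pics/c11.png

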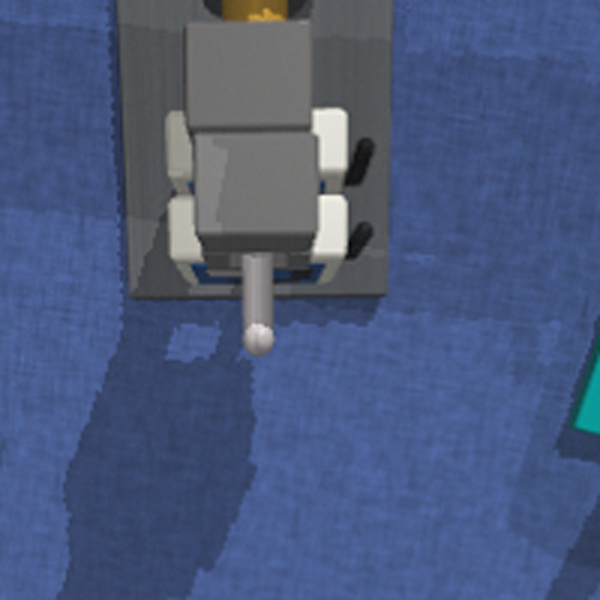

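View pics/s9c.png

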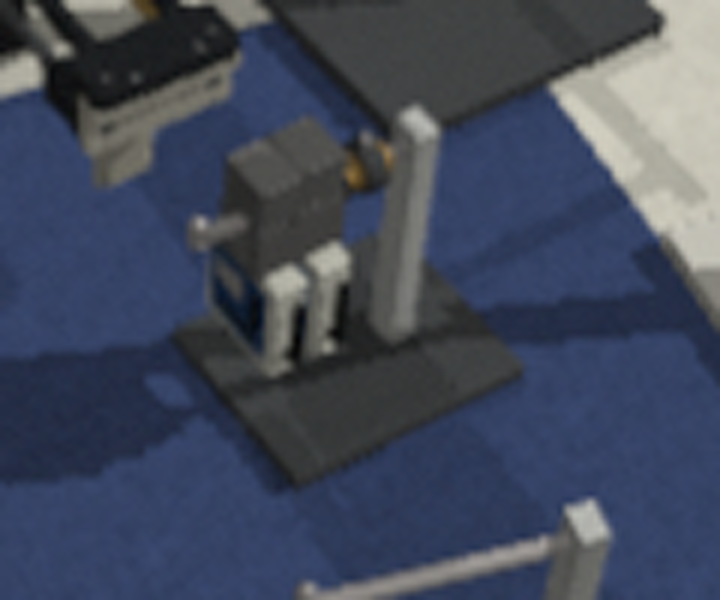

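Both views show the two nodes upright and head to head behind the tip (crop tip at 258,338, heads meeting at row 130). Last measurement before handing in:

```bash
python3 - <<'E'
from h import *
import pickle
c=pickle.load(open('w9.pkl','rb'))
k=lambda x,y:(230+x/3-.5,y/3-.5)
d=np.array([-.151,.9885]); X=np.array([.9885,.151]); tip=onz('wrist',[k(258,338)],182,c)[0]; print('tip',tip.round(1))
C=[]
for n,q in [('first',[(186,24),(312,22),(312,128),(190,128)]),('second',[(195,134),(315,132),(317,235),(196,235)])]:
    w=onz('wrist',[k(*i) for i in q],200,c); m=w.mean(0)[:2]; C.append(m)
    e=w[1]-w[0]; print(n,'s',140-(m-tip[:2])@d,'lat',(m-tip[:2])@X,'yaw',np.degrees(np.arctan2(e[1],e[0])))
print('dist',np.linalg.norm(C[0]-C[1]))
print(bot.get_obs()['contact_force'],bot.get_obs()['time'],abs(bot.get_obs()['dq']).max())
bot.close_job()
E
```

```text
tip [553.5 127.8 182. ]
first s 71.44484417613683 lat -1.91922526489454 yaw 9.41562430139864
second s 99.28641457029738 lat -0.43957250454747393 yaw 9.472830551271914
dist 27.881791645697454
[-0.2798773  -0.4467088   0.08776446] 22.2 0.004087158398767135
the job is handed in; nothing more can be done
```

The second node hangs on the small grey hook beside the first, and the job was handed in at 22.2 s of the 67 s allowed. I gripped it by its top block, passed its eye over the tip and pushed the first node back with about 2 N. I pressed the pair against the stop at about 10.5 N for more than half a second, then lowered the second softly onto the rod and let go.

**Last checks in the wrist picture, all within limits:**

| Check | First node | Second node |
|---|---|---|
| Distance from post centre | 71.4 mm | 99.3 mm |
| Offset from the rod's line | 1.9 mm | 0.4 mm |
| Angle to the hook (yaw about 8.7°) | within 1° | within 1° |

- **Spacing:** the eye centres measured 27.9 mm apart. The heads alone make it 28 mm, so the nodes are touching.
- **Straightness:** both nodes look upright in the wrist and scene pictures. The gripper is clear of everything.
- **Bystanders:** I never went near the board, jar or screwdriver, but I did not measure their positions again at the end.

No check failed. The first coarse top and scene readings of the second node's x differed by 12 mm, and I resolved that with two closer wrist views that agreed.

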